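# Change over the bottle warmer

### The arm

A 6-joint arm with a two-finger parallel gripper is mounted at the origin on a cart in front of the work surface, level with it; the furniture and walls round the work are solid. World frame = base frame: x ahead of the robot, y to its left, z up, the work surface at z = 0. Lengths are in m, angles in rad, forces in N, time in s.
With the tool pointing down it reaches from about 0.35 to 1 m from the base axis. Payload 7.1 kg.
Tool frame: the origin (TCP) lies between the finger pads; the fingertips stand 22 mm ahead of it and the grasp point (between the pads) lies 3 mm ahead of it; z points along the fingers, y is the line along which they close (so a half turn about z gives the same grasp; the last joint's range is limited). The gripper opens to 85 mm and grips with 20 to 120 N. Pads are 22 mm wide; open, the fingers measure 114 mm over their backs; the gripper's body (76 mm by 85 mm) begins 54 mm behind the grasp point. The pads swing forward as they close: fully open they stand 13 mm farther back than shut.
Start: joints at [-1.144, 0.423, 1.63, -0, 1.089, -0.019], TCP at [0.27, -0.564, 0.253] pointing down, gripper open.
Joint ranges: [-3, 3], [-0.9, 2.11], [0.09, 2.58], [-1.31, 4.45], [0.11, 2.69], [-2.54, 2.54]. Speed limits (rad/s): [2.39, 2.39, 3.01, 3.14, 3.14, 3.14].

### API

Orientations are given as a rotation vector (axis times angle).
In Python, from rig import manip gives the robot as it stands. Calls block until the motion is done:
- manip.move_to(position, orientation): joint-space move of the TCP to a pose.
- manip.servo_line(position, orientation=None, rate=0.15): straight line of the TCP; orientation=None keeps the orientation; rate is the mean speed in m/s.
- manip.set_joints(angles): joint-space move.
- manip.command_gripper(opening, f_grip=None): finger opening in m; f_grip is the grip in N (None keeps the last); returns when the fingers have stopped.
- manip.hold(seconds).
- manip.solve_ik(position, orientation): joint angles nearest the present ones, or None.
- manip.camera(name): name is "scene" or "side" or "wrist"; returns a dict with "image" (480x640x3 uint8, red, green, blue), "fx", "fy", "cx", "cy" (pixels), "cam_to_world" (4x4, takes a point from camera to world coordinates); the wrist camera has in their place "mount" (4x4, takes a point from camera to tool coordinates, whose origin is the TCP and whose axes are the flange's). Camera axes: x right, y down, z forward; pixel columns grow to the right and rows downward; lengths in m; the calibration is good to about 2 mm. A picture is of the moment at which its call begins: read the wrist's pose just before it. There is no depth.
A pose or a line that the arm cannot do raises manip.IKError and nothing moves.
- manip.sign_off(): hands the job in; it is judged then, once.
Readings, each from a call of its own:
- manip.get_time(): time.
- manip.get_joint_positions(): joint angles.
- manip.get_joint_vel(): joint speeds.
- manip.get_tau(): joint torques, N m.
- manip.get_position(): TCP position.
- manip.get_ee_rot(): TCP orientation.
- manip.get_contact_force(): force on the tool from outside, world axes, zero at the start.
- manip.get_torque(): the same for the moment, N m.
- manip.get_width(): finger opening in m.
- manip.get_grip_force(): force on a finger pad.
Only numpy, scipy, OpenCV 4.12 (cv2) and the standard library are available. Lean on these libraries where they do the work, as an engineer would, in place of code of your own. Each camera call takes 0.05 s, during which the arm holds its last target. There are 200 camera calls.

### The job

The saline bottle inside the bottle warmer is warm. Turn the sunken dial back to off (pointer at the black dot), lift the blue hood cover off and lay it flat, ridge up, on the worktop, and then stand the warm bottle upright on the yellow tray. Then stand every cold bottle from the worktop upright in the warmer, put the cover back so that it sits level and fully seated in the rim, and last turn the dial so that its pointer is at the green dot; leave the spray bottle behind the warmer and the small carton beyond the tray alone.

Things in the scene. Friction and masses are not known exactly. Their poses are not given: they have to be found in the camera images.
- warmer: fixed white warmer, 104 x 276 x 92 mm (x, y, z); origin under its centre, +z up, -x to the robot. Right (-y): open chamber, inside 92 (x) x 160 (y) mm, floor 10 mm up, walls 6 mm, rim 60 mm up. Left (+y): control block, top 92 mm up, with a round recess 80 mm across and 32 mm deep in which the dial sits
- chamber_floor (a point): centre of the chamber's floor, in the warmer's frame at (0, -52, 10) mm; axes as the warmer's. Wall cabinets hang beyond x = 0.64 m from z = 0.57 m up; a monitor juts out at the right (x > 0.42, y < -0.38, z > 0.28 m)
- chamber_rim (a point): centre of the chamber's rim, in the warmer's frame at (0, -52, 60) mm; axes as the warmer's
- dial (a joint): dial angle in rad, growing clockwise seen from above, 0 to 2.2 between stops: 0 is off (pointer at the black dot on the robot's side of the recess), 1.2 is warming (pointer at the green dot to the left of it). It stays where it is left (friction about 0.05 N m)
- dial_grip (a point): on the dial's axis at the top of its black grip bar, in the warmer's frame at (0, 86, 88) mm, 4 mm below the control block's top. Bar 44 mm long, 14 wide, 22 high, over a flat disc 52 mm across. Axes turn with the dial: x along the bar, the white pointer is the bar's -x end; at dial 0 the axes are the warmer's
- cover: loose blue hood, 106 x 164 mm (x, y), 40 mm high, about 0.25 kg; origin at the centre of its bottom edge, +z up. A grey lip, 86 x 154 mm, reaches 8 mm below and fits inside the chamber with 3 mm play each side; black grip ridge on top, along y, 14 mm wide, 90 long, from 40 to 70 mm over the origin. Seated (either way round) its origin is at chamber_rim; on the worktop it is 8 mm up. Starts seated
- ready_tray: fixed shallow yellow tray, 84 x 130 x 14 mm (x, y, z), walls and floor 4 mm thick; origin at the centre of its underside; left of the warmer, near the worktop's front edge (which is at x = 0.36 m). The worktop between tray and cold bottles is clear and has room for the cover
- warm_bottle: white saline bottle with a blue cap, 34 mm across, 79 mm high, 0.09 kg: body straight up to about 50 mm, then a shoulder, cap 18 mm across from 64 mm up; it starts in the chamber under the cover; origin at the centre of its underside, +z up
- cold_bottle_1: the same kind of bottle, 34 mm across and 79 mm high, standing on the worktop in front of the warmer; origin at the centre of its underside, +z up; two or three such cold bottles are there
- cold_bottle_2: as cold_bottle_1
- cold_bottle_3: as cold_bottle_1
- spray_cleaner: white spray bottle with a blue label, 48 mm across and 184 mm high, behind the warmer; leave it alone; origin under its centre
- capillary_carton: small off-white carton, 55 x 95 x 28 mm, at the left end of the worktop, beyond the tray; leave it alone; origin under its centre

How it is judged:
On the way, in this order (a step that is already met when the one before it is completed fails the run):
1. the dial is turned to off (value of joint dial below 0.12 rad), for 0.2 s.
2. the cover lies flat, ridge up, on the worktop, let go (height (world z) of cover between -0.005 and 0.02 m and angle between cover's own z axis and vertical below 0.1 rad and contact force between cover and the fingers below 0.05 N), for 0.2 s.
3. the warm bottle stands upright on the yellow tray, let go (x of warm_bottle in the frame of ready_tray between -0.036 and 0.036 m and y of warm_bottle in the frame of ready_tray between -0.06 and 0.06 m and z of warm_bottle in the frame of ready_tray between -0.003 and 0.011 m and angle between warm_bottle's own z axis and vertical below 0.12 rad and contact force between warm_bottle and the fingers below 0.05 N), for 0.2 s.
4. every cold bottle that is there stands upright in the chamber, let go (x of cold_bottle_1 in the frame of chamber_floor between -0.045 and 0.045 m and y of cold_bottle_1 in the frame of chamber_floor between -0.075 and 0.075 m and z of cold_bottle_1 in the frame of chamber_floor between -0.008 and 0.008 m and angle between each of cold_bottle_1, cold_bottle_2, cold_bottle_3's own z axis and vertical below 0.12 rad and x of cold_bottle_2 in the frame of chamber_floor between -0.045 and 0.045 m and y of cold_bottle_2 in the frame of chamber_floor between -0.075 and 0.075 m and z of cold_bottle_2 in the frame of chamber_floor between -0.008 and 0.008 m and x of cold_bottle_3 in the frame of chamber_floor between -0.045 and 0.045 m and y of cold_bottle_3 in the frame of chamber_floor between -0.075 and 0.075 m and z of cold_bottle_3 in the frame of chamber_floor between -0.008 and 0.008 m and contact force between each of cold_bottle_1, cold_bottle_2, cold_bottle_3 and the fingers below 0.05 N), for 0.2 s.
5. the cover is seated level in the chamber's rim, let go, with the dial still off (x of cover in the frame of chamber_rim between -0.006 and 0.006 m and y of cover in the frame of chamber_rim between -0.006 and 0.006 m and z of cover in the frame of chamber_rim between -0.003 and 0.003 m and angle between cover's own z axis and vertical below 0.035 rad and angle between the y axis of cover and the y axis of chamber_rim, either way round below 0.09 rad and contact force between cover and the fingers below 0.05 N and value of joint dial below 0.12 rad), for 0.2 s.
6. the dial is turned to the green dot (value of joint dial between 1.08 and 1.32 rad), for 0.2 s.
At the end, for the whole second after the job is handed in: Dial at the green dot (1.2 rad within 0.12); cover seated in the rim (6 mm sideways, 3 mm in height, 2 degrees of level, 5 of square); warm bottle upright on the yellow tray, every cold bottle upright on the chamber floor (within 7 degrees); all at rest (all of step 6 and x of cover in the frame of chamber_rim between -0.006 and 0.006 m and y of cover in the frame of chamber_rim between -0.006 and 0.006 m and z of cover in the frame of chamber_rim between -0.003 and 0.003 m and angle between cover's own z axis and vertical below 0.035 rad and angle between the y axis of cover and the y axis of chamber_rim, either way round below 0.09 rad and x of warm_bottle in the frame of ready_tray between -0.036 and 0.036 m and y of warm_bottle in the frame of ready_tray between -0.06 and 0.06 m and z of warm_bottle in the frame of ready_tray between -0.003 and 0.011 m and angle between each of warm_bottle, cold_bottle_1, cold_bottle_2, cold_bottle_3's own z axis and vertical below 0.12 rad and x of cold_bottle_1 in the frame of chamber_floor between -0.045 and 0.045 m and y of cold_bottle_1 in the frame of chamber_floor between -0.075 and 0.075 m and z of cold_bottle_1 in the frame of chamber_floor between -0.008 and 0.008 m and x of cold_bottle_2 in the frame of chamber_floor between -0.045 and 0.045 m and y of cold_bottle_2 in the frame of chamber_floor between -0.075 and 0.075 m and z of cold_bottle_2 in the frame of chamber_floor between -0.008 and 0.008 m and x of cold_bottle_3 in the frame of chamber_floor between -0.045 and 0.045 m and y of cold_bottle_3 in the frame of chamber_floor between -0.075 and 0.075 m and z of cold_bottle_3 in the frame of chamber_floor between -0.008 and 0.008 m and linear speed of each of cover, warm_bottle below 0.02 m/s and velocity of joint dial below 0.05 rad/s); the robot touches nothing.
It fails at once if the spray bottle is moved or tipped (distance of spray_cleaner from where it was at the start of the episode above 0.03 m or angle between spray_cleaner's own z axis and vertical above 0.3 rad).
It fails at once if the small carton is moved or tipped (distance of capillary_carton from where it was at the start of the episode above 0.03 m or angle between capillary_carton's own z axis and vertical above 0.3 rad).
Of cold_bottle_1, cold_bottle_2, cold_bottle_3 only 2 to 3 are there at a start; the rules pass over those that are not, and their reading is None.
At some moment in a run one of cover may be knocked a few centimetres aside while the robot is not near it.
It also fails if it takes over 208 s, if anything falls off the work surface, if the arm or the gripper's body presses on something with over 40 N, if the wrist force passes 120 N, or if a joint passes its speed limit or range.

## Working session

There is one attempt and no reset: what is moved stays moved. The work goes in short steps, each a Python script; the robot and the scene stay as the last script left them, time stands still between calls to the robot, and variables do not carry over. Pictures are saved under pics/ and viewed, at most 14 in all, crops included, and the job is handed in when it is done.

```bash
ls; mkdir -p pics; python3 - <<'E'
from rig import manip
import cv2,numpy as np
for n in("scene","side","wrist"):
    c=manip.camera(n); cv2.imwrite(f"pics/{n}0.png",c["image"][:,:,::-1]); print(n,c["fx"],c["fy"],c["cx"],c["cy"]); print(np.round(c.get("cam_to_world",c.get("mount")),3))
print(manip.get_time(),manip.get_position(),manip.get_ee_rot())
E
```

```text
pics
rig.py
scene 457.032526968336 457.032526968336 314.84754913129916 240.60437696817758
[[ 0.645 -0.301  0.703 -0.342]
 [-0.764 -0.272  0.585 -0.667]
 [ 0.015 -0.914 -0.405  0.606]
 [ 0.     0.     0.     1.   ]]
side 581.469964219852 581.469964219852 321.27354752993347 225.82369830702487
[[-0.4   -0.755  0.519 -0.258]
 [-0.916  0.334 -0.221  0.433]
 [-0.006 -0.564 -0.826  1.353]
 [ 0.     0.     0.     1.   ]]
wrist 408.30832133561705 408.30832133561705 319.0236026970865 241.9139246310736
[[-0.001 -0.949 -0.316  0.082]
 [ 1.    -0.001 -0.001 -0.   ]
 [ 0.001 -0.316  0.949 -0.122]
 [ 0.     0.     0.     1.   ]]
0.15 [ 0.26936033 -0.56355551  0.25273361] [-3.06274283e+00 -6.94221616e-01  3.63395742e-04]
```

View pics/scene0.png

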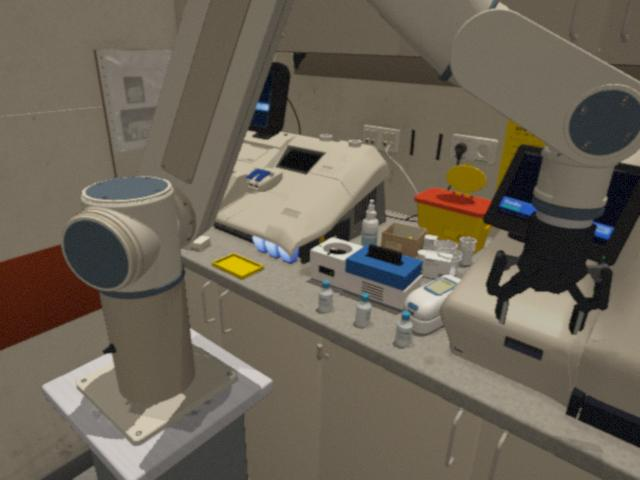

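View pics/side0.png

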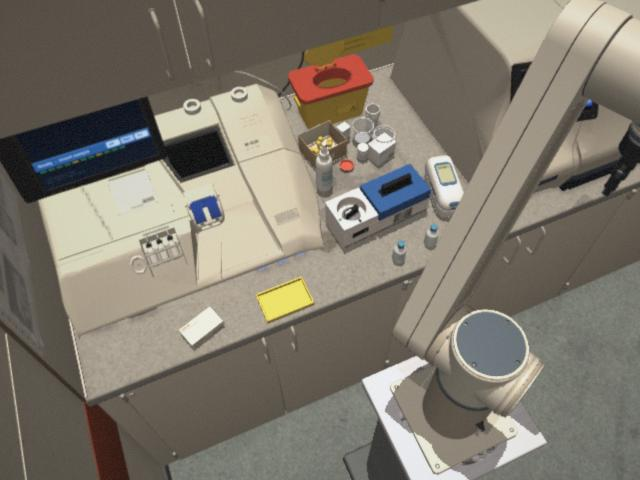

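```bash
cat > h.py <<'E'
from rig import manip
import cv2, numpy as np
from scipy.spatial.transform import Rotation as Ro
def ori(deg): return (Ro.from_euler('z',deg,degrees=True)*Ro.from_euler('x',180,degrees=True)).as_rotvec()
class View:
    """one picture with its pose; ray casting and projection"""
    def __init__(s,name,save=None):
        T=np.eye(4)
        if name=="wrist":
            T[:3,:3]=Ro.from_rotvec(manip.get_ee_rot()).as_matrix(); T[:3,3]=manip.get_position()
        c=manip.camera(name); s.T=T@np.array(c["mount"]) if name=="wrist" else np.array(c["cam_to_world"])
        s.im=c["image"]; s.K=np.array([[c["fx"],0,c["cx"]],[0,c["fy"],c["cy"]],[0,0,1]])
        s.hsv=cv2.cvtColor(s.im,cv2.COLOR_RGB2HSV)
        if save: cv2.imwrite(f"pics/{save}.png",s.im[:,:,::-1])
    def ray(s,uv): 
        d=s.T[:3,:3]@np.linalg.solve(s.K,[uv[0],uv[1],1]); return s.T[:3,3],d/np.linalg.norm(d)
    def at(s,uv,z): 
        o,d=s.ray(uv); return o+d*(z-o[2])/d[2]
    def pix(s,p):
        q=s.K@(np.linalg.inv(s.T)@np.append(p,1))[:3]; return q[:2]/q[2]
    def blobs(s,lo,hi,amin=20):
        m=cv2.inRange(s.hsv,np.array(lo),np.array(hi))
        m=cv2.morphologyEx(m,cv2.MORPH_CLOSE,np.ones((3,3)))
        cs,_=cv2.findContours(m,cv2.RETR_EXTERNAL,cv2.CHAIN_APPROX_NONE)
        return sorted([c for c in cs if cv2.contourArea(c)>amin],key=cv2.contourArea,reverse=True)
def tri(*vp):
    """least-squares meeting point of rays [(view,uv),...] and worst miss"""
    A=np.zeros((3,3));b=np.zeros(3);R=[v.ray(p) for v,p in vp]
    for o,d in R: P=np.eye(3)-np.outer(d,d);A+=P;b+=P@o
    x=np.linalg.solve(A,b); return x,max(np.linalg.norm(np.cross(x-o,d)) for o,d in R)
def cen(c): m=cv2.moments(c); return np.array([m["m10"]/m["m00"],m["m01"]/m["m00"]])
YEL=((22,150,100),(34,255,255)); BLUE=((100,130,50),(115,255,255)); CAP=((90,100,80),(106,255,255))
E
python3 - <<'E'
from h import *
for n in("scene","side"):
    v=View(n)
    for nm,r,z in(("Y",YEL,.014),("B",BLUE,.1),("C",CAP,.075)):
        for c in v.blobs(*r,amin=12)[:6]:
            print(n,nm,cv2.contourArea(c),cen(c).round(1),v.at(cen(c),z).round(3),v.hsv[tuple(cen(c).astype(int)[::-1])])
    print(n,"carton",v.at((200,327) if n=="side" else (201,243),.028).round(3))
E
```

```text
scene Y 1677.5 [451.8 224.8] [ 1.112 -0.081  0.014] [ 24 253 123]
scene Y 839.0 [514.7 144.6] [2.658 0.214 0.014] [ 24 255 123]
scene Y 824.0 [465.7 178.3] [1.711 0.127 0.014] [ 24 255 129]
scene Y 703.5 [237.5 265.6] [0.405 0.237 0.014] [ 26 255 217]
scene B 1638.5 [383.7 268.6] [ 0.52  -0.167  0.1  ] [106 171 155]
scene B 439.0 [517.  205.6] [ 1.215 -0.255  0.1  ] [110 110 197]
scene B 171.0 [603.2 231.1] [ 1.156 -0.521  0.1  ] [107 113 191]
scene B 75.0 [258.9 174.1] [0.891 0.659 0.1  ] [113  46 121]
scene B 38.5 [294.2 256.7] [0.424 0.037 0.1  ] [110 156 173]
scene B 21.0 [261.9 110.3] [2.125 1.928 0.1  ] [105 162 121]
scene C 807.0 [385.9 263.9] [ 0.589 -0.133  0.075] [106 174 148]
scene C 93.5 [262.5 106.3] [2.412 2.221 0.075] [106  74 199]
scene C 69.0 [510.2 207. ] [ 1.259 -0.222  0.075] [ 87 214 144]
scene C 45.5 [405.8 314.6] [ 0.413 -0.292  0.075] [ 97 150 162]
scene C 38.0 [364.3 296.5] [ 0.416 -0.184  0.075] [ 97 151 154]
scene C 30.0 [325.6 283.6] [ 0.404 -0.081  0.075] [ 97 153 143]
scene carton [0.413 0.414 0.028]
side Y 1100.0 [332.4 108.3] [ 0.992 -0.143  0.014] [ 22 161 111]
side Y 1035.5 [349.9  45.4] [ 1.252 -0.327  0.014] [ 22 159 114]
side Y 88.5 [285.  294.8] [0.424 0.247 0.014] [ 28 141 237]
side Y 17.0 [319.  141.2] [ 0.878 -0.046  0.014] [ 25 154 218]
side Y 13.0 [328.8 142.2] [ 0.862 -0.072  0.014] [ 23 160 220]
side B 1983.0 [395.7 190.4] [ 0.555 -0.134  0.1  ] [109  78  52]
side B 1258.5 [ 91.3 149.2] [1.042 0.596 0.1  ] [108 180 163]
side B 360.5 [204.6 208.3] [0.708 0.36  0.1  ] [ 30  26 199]
side B 17.5 [588.9 104.1] [ 0.612 -0.823  0.1  ] [112 171 160]
side C 19.5 [433.4 227.4] [ 0.421 -0.179  0.075] [ 99 126 196]
side C 18.5 [401.  244.2] [ 0.409 -0.075  0.075] [ 99 124 200]
side carton [0.419 0.474 0.028]
```

```bash
python3 - <<'E'
from h import *
import pickle
for i,(x,y) in enumerate(((.47,-.2),(.47,.05))):
    manip.move_to([x,y,.33],ori(0)); manip.hold(.3)
    v=View("wrist",f"w{i}"); pickle.dump(v,open(f"w{i}.pkl","wb"))
    for nm,r,z in(("Y",YEL,.014),("B",BLUE,.1),("C",CAP,.079)):
        for c in v.blobs(*r,amin=60)[:6]:
            print(i,nm,cv2.contourArea(c),cen(c).round(1),v.at(cen(c),z).round(3))
print(manip.get_time(),manip.get_joint_positions())
cv2.imwrite("pics/w01.png",cv2.resize(np.vstack([cv2.imread("pics/w0.png"),cv2.imread("pics/w1.png")]),(400,600)))
E
```

```text
0 B 28042.0 [244.3  79.9] [ 0.571 -0.14   0.1  ]
0 C 27855.5 [244.4  79.8] [ 0.573 -0.136  0.079]
0 C 5272.0 [436.   85.8] [ 0.568 -0.3    0.079]
0 C 253.0 [195.7 254.2] [ 0.415 -0.079  0.079]
0 C 250.0 [410.9 247.5] [ 0.421 -0.288  0.079]
0 C 233.0 [300.6 243.1] [ 0.426 -0.182  0.079]
0 C 125.0 [399.3 190.2] [ 0.478 -0.274  0.079]
1 Y 8449.0 [140.9 229.4] [0.421 0.25  0.014]
1 B 26441.5 [542.6  82.4] [ 0.569 -0.13   0.1  ]
1 C 25595.5 [545.2  82. ] [ 0.571 -0.143  0.079]
1 C 301.0 [554.9 243. ] [ 0.426 -0.177  0.079]
1 C 253.0 [447.7 254.3] [ 0.415 -0.075  0.079]
3.4917 [ 7.93677887e-02  1.03598048e-01  1.87516139e+00 -6.87761446e-05
  1.16289919e+00  1.65150019e+00]
```

View pics/w1.png

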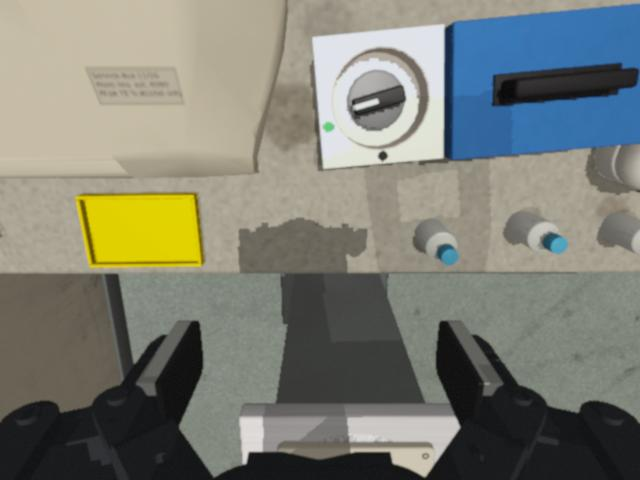

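```bash
python3 - <<'E'
from h import *
import pickle
for i,(x,y) in enumerate(((.5,.0),(.5,-.12))):
    manip.move_to([x,y,.25],ori(0)); manip.hold(.3)
    v=View("wrist",f"d{i}"); pickle.dump(v,open(f"d{i}.pkl","wb"))
    for nm,r in(("blue",BLUE),("cap",CAP),("black",((0,0,0),(180,255,45))),("white",((0,0,165),(180,45,255)))):
        for c in v.blobs(*r,amin=60)[:7]:
            (cx,cy),(w,h),a=cv2.minAreaRect(c)
            if cy<340: print(i,nm,cv2.contourArea(c),cv2.boundingRect(c),"rect",round(cx,1),round(cy,1),round(w,1),round(h,1),round(a,1))
print(manip.get_time())
E
```

```text
0 blue 32554.0 (401, 32, 239, 186) rect 522.0 125.3 167.5 248.0 85.5
0 cap 30913.0 (407, 33, 233, 185) rect 525.2 125.1 167.1 241.2 85.6
0 cap 429.0 (530, 298, 26, 24) rect 541.5 309.5 26.9 19.8 45.0
0 cap 385.0 (404, 310, 22, 25) rect 414.0 321.9 25.0 19.6 71.6
0 black 5645.5 (461, 106, 179, 49) rect 549.5 129.4 36.1 180.7 84.9
0 white 37546.5 (0, 0, 180, 234) rect 89.5 116.5 233.0 179.0 90.0
0 white 26205.0 (229, 37, 177, 199) rect 315.6 136.9 196.9 176.1 89.0
0 white 4798.0 (123, 201, 105, 125) rect 181.3 266.7 126.9 98.9 76.4
0 white 645.0 (203, 58, 25, 51) rect 215.0 83.0 24.0 50.0 0.0
0 white 540.5 (511, 282, 40, 39) rect 527.7 295.5 27.7 44.0 42.4
0 white 400.0 (533, 9, 31, 29) rect 548.8 25.7 28.4 27.4 24.0
0 white 375.0 (393, 294, 33, 19) rect 409.2 302.6 32.2 17.7 2.3
1 blue 42737.0 (214, 27, 269, 191) rect 355.7 123.9 170.8 269.8 84.6
1 blue 70.5 (13, 153, 7, 22) rect 16.2 163.4 21.0 5.2 85.2
1 cap 42403.0 (214, 27, 269, 191) rect 355.8 123.8 170.2 269.4 84.6
1 cap 8026.5 (531, 67, 109, 124) rect 582.9 128.7 68.4 134.6 26.6
1 cap 407.0 (517, 302, 25, 26) rect 527.5 314.5 2
[... 220 characters left out ...]
 0, 54, 158) rect 21.1 76.5 157.8 40.4 80.5
1 black 4325.0 (278, 112, 155, 42) rect 355.7 132.1 30.3 154.7 85.0
1 black 332.5 (122, 127, 65, 34) rect 152.1 143.8 19.4 67.0 73.3
1 black 71.0 (116, 130, 50, 18) rect 140.7 138.4 3.8 51.5 71.6
1 white 25382.0 (44, 53, 189, 176) rect 138.0 141.1 179.5 164.1 81.0
1 white 12273.5 (491, 12, 149, 239) rect 574.6 134.8 101.3 251.7 21.7
1 white 480.5 (498, 286, 37, 28) rect 514.2 297.2 21.3 37.3 67.5
1 white 308.0 (377, 282, 31, 17) rect 392.2 289.7 30.2 15.6 2.4
1 white 125.0 (390, 15, 18, 16) rect 399.8 24.2 18.4 11.9 35.0
1 white 87.0 (83, 237, 15, 20) rect 90.0 246.5 19.0 14.0 90.0
1 white 83.0 (34, 218, 18, 19) rect 41.7 228.1 12.1 20.1 26.6
5.225
```

View pics/d0.png

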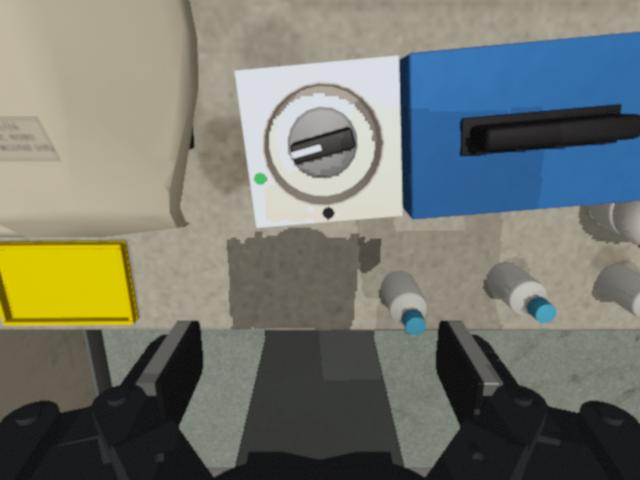

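View pics/d1.png

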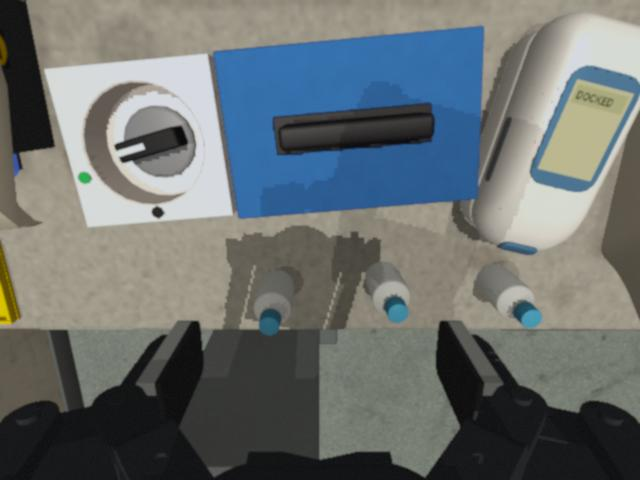

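```bash
python3 - <<'E'
from h import *
import pickle
V=[pickle.load(open(f"d{i}.pkl","rb")) for i in(0,1)]
def near(name,p0,p1):
    x,e=tri((V[0],p0),(V[1],p1)); print(name,x.round(4),"miss",round(e,4)); return x
A=near("blk+x+y",(236,71),(46,69));B=near("blk+x-y",(398,56),(209,54));C=near("blk-x-y",(403,216),(232,216));D=near("blk-x+y",(256,227),(88,227))
near("green",(260.5,179),(84.5,178)); near("black",(328.5,213),(158,212))
ctr=(A+B+C+D)/4;print("block ctr",ctr.round(4)); 
for a,b in((A,B),(D,C)): d=a-b; print("yaw",np.degrees(np.arctan2(-d[0],d[1])),np.linalg.norm(d))
for a,b in((A,D),(B,C)): d=a-b; print("yaw",np.degrees(np.arctan2(d[1],d[0])),np.linalg.norm(d))
# caps triangulated
for i in(0,1):
    print([cen(c).round(1) for c in V[i].blobs(*CAP,amin=200) if cen(c)[1]>280])
# bar: dark/bright pixels in disc area on its top plane
for i,(x,y) in enumerate(((280,120),(108,120))):
    v=V[i]; m=np.zeros((480,640),np.uint8); m[y:y+50,x:x+85]=(v.hsv[y:y+50,x:x+85,2]<55)*255
    cs,_=cv2.findContours(m,cv2.RETR_EXTERNAL,cv2.CHAIN_APPROX_NONE); c=max(cs,key=cv2.contourArea); print(i,"bar",cv2.contourArea(c),cv2.minAreaRect(c),cv2.boxPoints(cv2.minAreaRect(c)).tolist())
    cv2.imwrite(f"pics/z{i}.png",cv2.resize(v.im[y-10:y+60,x-10:x+95,::-1],None,fx=5,fy=5,interpolation=0))
cv2.imwrite("pics/zz.png",np.vstack([cv2.imread("pics/z0.png"),cv2.imread("pics/z1.png")])[:, :][::2,::2].repeat(1,0))
pad=lambda a:cv2.resize(a,(525,300))
cv2.imwrite("pics/zz.png",np.vstack([pad(cv2.imread("pics/z0.png")),pad(cv2.imread("pics/z1.png"))]))
E
```

```text
blk+x+y [0.6037 0.0542 0.0933] miss 0.0001
blk+x-y [ 0.6128 -0.0487  0.0903] miss 0.0001
blk-x-y [ 0.5091 -0.0575  0.096 ] miss 0.0002
blk-x+y [0.5    0.0466 0.0926] miss 0.0002
green [0.5351 0.0415 0.0948] miss 0.0001
black [ 0.511  -0.0052  0.0939] miss 0.0001
block ctr [ 0.5564 -0.0013  0.093 ]
yaw 5.030576852840817 0.10337518839255774
yaw 4.99973236721875 0.10456006047565759
yaw 4.184194425333929 0.10403727303047818
yaw 4.830789844210445 0.1042369648534264
[array([542. , 309.7]), array([414. , 322.1])]
[array([528.5, 314.7]), array([396.6, 309.6]), array([268.7, 325. ])]
0 bar 158.0 ((325.4200134277344, 153.0600128173828), (10.817089080810547, 62.234642028808594), 67.16634368896484) [[294.6423645019531, 160.15060424804688], [352.0000305175781, 136.0], [356.1976623535156, 145.96942138671875], [298.8399963378906, 170.12002563476562]]
1 bar 984.0 ((151.26773071289062, 143.9222869873047), (20.508037567138672, 69.45471954345703), 73.81079864501953) [[115.05851745605469, 143.75721740722656], [181.75909423828125, 124.39253234863281], [187.47694396972656, 144.0873565673828], [120.7763671875, 163.45204162597656]]
```

View pics/zz.png

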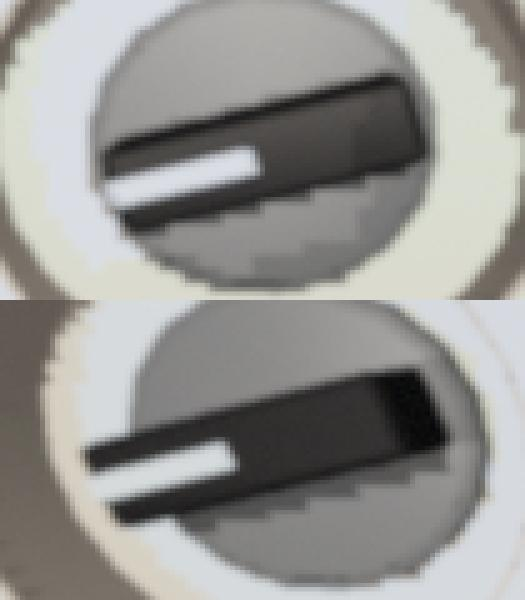

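```bash
python3 - <<'E'
from h import *
import pickle
V=[pickle.load(open(f"d{i}.pkl","rb")) for i in(0,1)]; W=[pickle.load(open(f"w{i}.pkl","rb")) for i in(0,1)]
P=[tri((V[0],a),(V[1],b)) for a,b in(((291,145),(115,145.7)),((295.6,163.2),(123,161.8)),((355,146.2),(179,146.6)),((351,128.2),(171.6,128.2)))]
for p in P: print(p[0].round(4),p[1].round(4))
p=[q[0] for q in P]; d=(p[0]+p[1]-p[2]-p[3])/2; print("bar ctr",(sum(p)/4).round(4),"len",np.linalg.norm(d),"pointer dir deg",np.degrees(np.arctan2(d[1],d[0])))
for a,b in(((542,309.7),(396.6,309.6)),((414,322.1),(268.7,325))): print("cap",tri((V[0],a),(V[1],b)))
print("cap3",[V[1].at((528.5,314.7),z).round(4) for z in(.074,.079)], tri((W[0],(410.9,247.5)),(V[1],(528.5,314.7))))
# tray corners from w1 and d0
for i,v in(("w1",W[1]),("d0",V[0])):
    m=cv2.inRange(v.hsv,np.array(YEL[0]),np.array(YEL[1])); c=max(v.blobs(*YEL),key=cv2.contourArea); b=cv2.boxPoints(cv2.minAreaRect(c)); print(i,[v.at(q,.014).round(3).tolist() for q in b])
# ridge top / cover
c=max(V[1].blobs(*BLUE),key=cv2.contourArea); 
for z,uv in((.1,(214,51)),(.1,(483,27)),(.1,(479,199)),(.1,(240,217))): print("cover corner",V[1].at(uv,z).round(4))
E
```

```text
[0.5566 0.0206 0.0881] 0.0006
[0.5448 0.0178 0.0861] 0.0002
[ 0.556  -0.0231  0.0887] 0.0004
[ 0.568  -0.02    0.0902] 0.0003
bar ctr [ 0.5564 -0.0012  0.0883] len 0.04232932552174666 pointer dir deg 105.52152059926354
cap (array([ 0.42359241, -0.18188532,  0.07227463]), np.float64(4.0931183644894496e-05))
cap (array([ 0.41222255, -0.07696052,  0.07513376]), np.float64(0.0012678948410678285))
cap3 [array([ 0.42  , -0.2897,  0.074 ]), array([ 0.4227, -0.2868,  0.079 ])] (array([ 0.41991719, -0.28950385,  0.07420632]), np.float64(0.00016411050921943577))
w1 [[0.461, 0.315, 0.014], [0.463, 0.177, 0.014], [0.377, 0.184, 0.014], [0.375, 0.33, 0.014]]
d0 [[0.464, 0.298, 0.014], [0.464, 0.17, 0.014], [0.377, 0.183, 0.014], [0.377, 0.319, 0.014]]
cover corner [ 0.6135 -0.0543  0.1   ]
cover corner [ 0.6267 -0.2162  0.1   ]
cover corner [ 0.522  -0.2269  0.1   ]
cover corner [ 0.5092 -0.0638  0.1   ]
```

```bash
python3 - <<'E'
from h import *
import pickle
V=pickle.load(open("d0.pkl","rb")); W=pickle.load(open("w1.pkl","rb"))
print(tri((W,(183,105)),(V,(60,160))),tri((W,(176,73)),(V,(43,119))))
for z in(.05,.15,.25): print(W.at((283,40),z),V.at((197,60),z))
manip.move_to([.5564,-.0012,.19],ori(105.5)); print(manip.get_joint_positions().round(2),manip.get_contact_force())
E
```

```text
(array([0.55294208, 0.14917553, 0.13790994]), np.float64(0.00020634727139432133)) (array([0.57485661, 0.15023903, 0.14349714]), np.float64(0.0008991180553719919))
[0.60766344 0.0818865  0.05      ] [0.6143271  0.09035116 0.05      ]
[0.59382479 0.07381794 0.15      ] [0.60432972 0.06278111 0.15      ]
[0.57998613 0.06574939 0.25      ] [0.59433234 0.03521107 0.25      ]
[-0.02  0.41  1.83 -0.    0.9  -0.29] [-0.90577233  0.38319481  0.01754771]
```

```bash
python3 - <<'E'
from h import *
x,y=.5564,-.0012
manip.command_gripper(.036,30)
manip.servo_line([x,y,.094],rate=.08); print("down",manip.get_position(),manip.get_contact_force().round(1))
manip.command_gripper(.0); print("w",manip.get_width(),manip.get_grip_force())
for a in(125,145,165,184): manip.servo_line([x,y,.094],ori(a),rate=.1); print(a,manip.get_torque().round(2),manip.get_contact_force().round(1),manip.get_time())
manip.command_gripper(.036); print(manip.get_width())
manip.servo_line([x,y,.19],rate=.15)
manip.move_to([.5,.0,.25],ori(0)); manip.hold(.2)
View("wrist","e0"); print(manip.get_time(),manip.get_joint_positions().round(2))
E
```

```text
down [ 0.55680616 -0.00119406  0.09452397] [-0.1  0.1  0.2]
w 0.013360716197134526 31.278473138809204
125 [-0.19  0.49  0.07] [-4.3 -1.4  6. ] 9.3417
145 [-0.28  0.61  0.01] [-2.7 -1.9  6.5] 9.8417
165 [-0.33  0.65  0.03] [-4.4 -2.   6.7] 10.3417
184 [-0.37  0.54  0.07] [-3.5 -2.2  6.6] 10.825
0.035967383722017535
14.925 [-0.02  0.24  1.9  -0.    0.99  1.55]
```

View pics/e0.png

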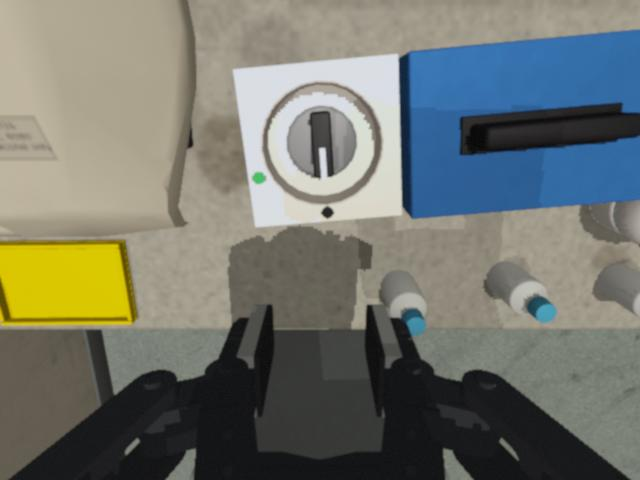

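```bash
python3 - <<'E'
from h import *
x,y=.568,-.1392
manip.command_gripper(.05,60)
manip.move_to([x,y,.22],ori(94.8)); manip.servo_line([x,y,.127],rate=.1); print(manip.get_position(),manip.get_contact_force().round(1))
manip.command_gripper(0); print("w",manip.get_width(),manip.get_grip_force(),manip.get_position(),manip.get_contact_force().round(1))
manip.servo_line([x,y,.25],rate=.1); print("lift",manip.get_contact_force().round(2),manip.get_width())
manip.move_to([.425,.055,.2],ori(90)); manip.servo_line([.425,.055,.09],rate=.12); manip.servo_line([.425,.055,.0755],rate=.03); print(manip.get_contact_force().round(1),manip.get_position())
manip.command_gripper(.05); manip.servo_line([.425,.055,.2]); 
manip.move_to([.5,-.14,.25],ori(0)); manip.hold(.2)
import pickle; v=View("wrist","f0"); pickle.dump(v,open("f0.pkl","wb")); print(manip.get_time())
E
```

```text
[ 0.56848439 -0.13931445  0.12758208] [ 0.4 -0.3  0.4]
w 0.013019481704776244 60.12412905693054 [ 0.56841827 -0.1393094   0.12769543] [-0.8  0.   6.1]
lift [ 0.55 -0.26 -2.9 ] 0.013438555661021912
[-2.7 -0.5  6.8] [0.42488401 0.05501869 0.07566924]
25.1917
```

View pics/f0.png

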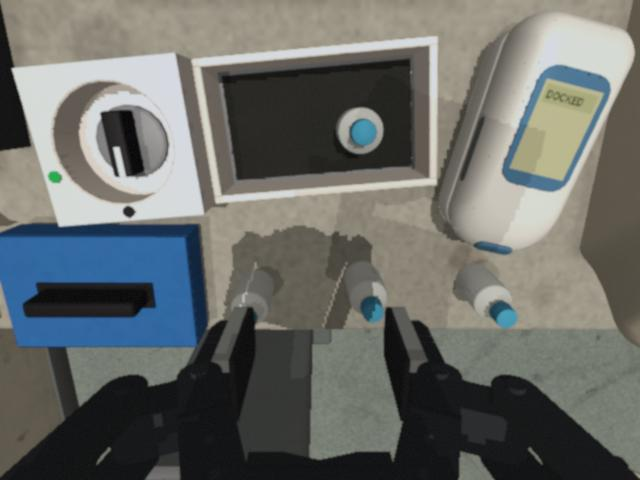

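```bash
python3 - <<'E'
from h import *
import pickle
v0=pickle.load(open("f0.pkl","rb"))
manip.move_to([.5,-.21,.25],ori(0)); manip.hold(.2); v1=View("wrist","f1")
for v in(v0,v1): print([cen(c).round(1) for c in v.blobs(*CAP,amin=200) if cv2.contourArea(c)<800])
f=lambda v:[cen(c) for c in v.blobs(*CAP,amin=200) if cv2.contourArea(c)<800 and 80<cen(c)[1]<180 and cen(c)[0]<480][0]
p,e=tri((v0,f(v0)),(v1,f(v1))); print("warm cap",p.round(4),e, [v.at(f(v),.087).round(4) for v in(v0,v1)])
for uv in((194,58),(437,38),(436,185),(215,203)): print(v0.at(uv,.06).round(4))
a=np.radians(4.8); R=np.array([[np.cos(a),-np.sin(a)],[np.sin(a),np.cos(a)]]); o=np.array([.5564,-.0013])+R@[0,-.138]; print("chamber ctr",o,"bottle in chamber",R.T@(p[:2]-o))
E
```

```text
[array([362.8, 131.9]), array([504.1, 314.4]), array([373.3, 311.1])]
[array([261.1, 131.9]), array([160.5, 321.4]), array([419. , 312.6]), array([286. , 311.8])]
warm cap [ 0.5646 -0.1683  0.0818] 5.889771395835604e-05 [array([ 0.5648, -0.1678,  0.087 ]), array([ 0.5649, -0.169 ,  0.087 ])]
[ 0.6131 -0.0506  0.06  ]
[ 0.6259 -0.2195  0.06  ]
[ 0.5238 -0.2282  0.06  ]
[ 0.5094 -0.057   0.06  ]
chamber ctr [ 0.56794754 -0.13881601] bottle in chamber [-0.00583613 -0.02910867]
```

```bash
cat > pp.py <<'E'
from h import *
def pick(x,y,z,psi,op):
    manip.command_gripper(op,25)
    manip.move_to([x,y,.17],ori(psi)); manip.servo_line([x,y,z],rate=.12)
    f=manip.get_contact_force().round(1); manip.command_gripper(0); w=manip.get_width()
    print("pick",f,"w",round(w,4),manip.get_grip_force()); assert .030<w<.037
    manip.servo_line([x,y,.2],rate=.2)
def place(x,y,z,psi,op):
    manip.move_to([x,y,.2],ori(psi)); manip.servo_line([x,y,z+.015],rate=.15); manip.servo_line([x,y,z],rate=.03)
    print("place",manip.get_contact_force().round(1)); manip.command_gripper(op); manip.servo_line([x,y,.17],rate=.15)
a=np.radians(4.8); R=np.array([[np.cos(a),-np.sin(a)],[np.sin(a),np.cos(a)]]); CH=np.array([.56795,-.1388])
def ch(x,y): return CH+R@[x,y]
E
python3 - <<'E'
from pp import *
x,y=ch(-.004,-.0291)
pick(x,y,.066,94.8,.044)
place(.42,.25,.061,90,.05)
manip.move_to([.43,.05,.3],ori(0)); manip.hold(.2); View("wrist","g0"); print(manip.get_time())
E
```

```text
pick [-0.1  1.5 -0.2] w 0.0318 24.330468065163586
place [-1.1 -0.3  3.4]
35.275
```

View pics/g0.png

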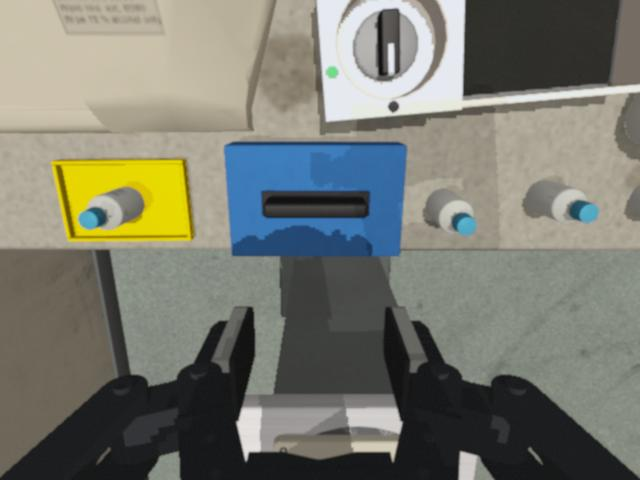

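```bash
python3 - <<'E'
from pp import *
for (x,y),cy in zip(((.4201,-.2893),(.4233,-.1820),(.4122,-.0765)),(-.048,0,.048)):
    pick(x,y,.056,94.8,.06)
    u,v=ch(0,cy); place(u,v,.067,94.8,.046)
import pickle
for i,(x,y) in enumerate(((.47,-.06),(.47,.04))):
    manip.move_to([x,y,.30],ori(0)); manip.hold(.2); v=View("wrist",f"k{i}"); pickle.dump(v,open(f"k{i}.pkl","wb"))
print(manip.get_time())
E
```

```text
pick [-1.   0.4 -0.3] w 0.0315 24.51126645784825
place [-1.2  1.1  1.4]
pick [-0.4 -0.7 -0.3] w 0.0318 24.34650846698787
place [-1.1  0.2  1.2]
pick [ 0.5 -0.3 -0. ] w 0.0314 24.335843053122517
place [-0.8  0.2  1. ]
59.15
```

View pics/k0.png

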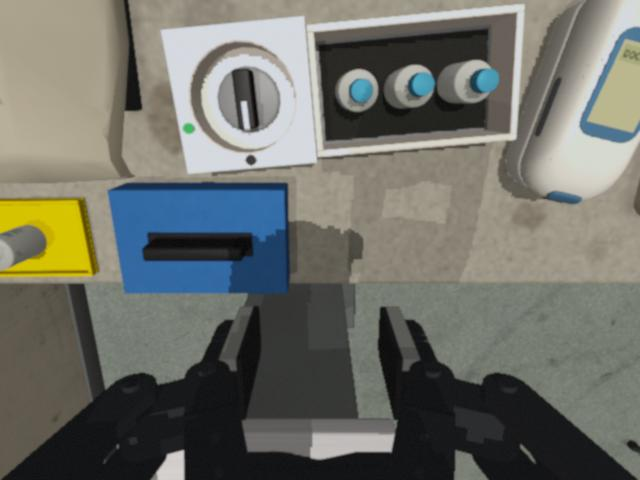

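```bash
python3 - <<'E'
from h import *
import pickle
P=[]
for i in(0,1):
    v=pickle.load(open(f"k{i}.pkl","rb"))
    print("nominal",[v.pix([.425+sx*.053,.055+sy*.082,.048]).round(0).tolist() for sx,sy in((1,1),(1,-1),(-1,-1),(-1,1))])
    c=v.blobs(*BLUE)[0]; print("poly",cv2.approxPolyDP(c,4,True)[:,0].tolist())
    m=((v.hsv[:,:,2]<48)*255).astype(np.uint8); mm=np.zeros_like(m); x,y,w,h=cv2.boundingRect(c); mm[y+20:y+h-20,x+15:x+w-15]=m[y+20:y+h-20,x+15:x+w-15]
    r=max(cv2.findContours(mm,cv2.RETR_EXTERNAL,cv2.CHAIN_APPROX_NONE)[0],key=cv2.contourArea); print("ridge",cv2.boundingRect(r),cv2.boxPoints(cv2.minAreaRect(r)).round().tolist())
    print("ridge nominal top",[v.pix([.425+sx*.007,.055+sy*.045,.078]).round(0).tolist() for sx,sy in((1,1),(1,-1),(-1,-1),(-1,1))])
E
```

```text
nominal [[107.0, 190.0], [284.0, 190.0], [287.0, 294.0], [125.0, 294.0]]
poly [[109, 191], [126, 292], [286, 292], [286, 184], [126, 184]]
ridge (144, 234, 109, 27) [[144.0, 234.0], [252.0, 234.0], [252.0, 260.0], [144.0, 260.0]]
ridge nominal top [[141.0, 247.0], [242.0, 247.0], [242.0, 262.0], [143.0, 262.0]]
nominal [[214.0, 190.0], [391.0, 190.0], [386.0, 294.0], [223.0, 294.0]]
poly [[216, 191], [225, 293], [384, 292], [390, 195], [384, 184], [226, 184]]
ridge (252, 233, 104, 28) [[252.0, 233.0], [355.0, 233.0], [355.0, 260.0], [252.0, 260.0]]
ridge nominal top [[252.0, 248.0], [353.0, 247.0], [352.0, 262.0], [253.0, 262.0]]
```

```bash
python3 - <<'E'
from h import *
x,y=.568,-.1392
manip.command_gripper(.05,60)
manip.move_to([.425,.055,.16],ori(90)); manip.servo_line([.425,.055,.0755],rate=.1); print(manip.get_contact_force().round(1))
manip.command_gripper(0); print("w",manip.get_width(),manip.get_position()); 
manip.servo_line([.425,.055,.22],rate=.12); manip.move_to([x,y,.22],ori(94.8)); manip.servo_line([x,y,.15],rate=.12)
for z in(.14,.134,.130,.128,.127): 
    manip.servo_line([x,y,z],rate=.03); f=manip.get_contact_force(); print(z,f.round(1),manip.get_position().round(4))
    if f[2]>15: print("STOP"); break
else:
    manip.command_gripper(.05); manip.servo_line([x,y,.2])
    import pickle
    for i,yy in enumerate((0,-.12)):
        manip.move_to([.5,yy,.25],ori(0)); manip.hold(.2); v=View("wrist",f"m{i}"); pickle.dump(v,open(f"m{i}.pkl","wb"))
        o=pickle.load(open(f"d{i}.pkl","rb"))
        for q in(o,v): print(i,cv2.approxPolyDP(q.blobs(*BLUE)[0],4,True)[:,0].tolist())
print(manip.get_time())
E
```

```text
[0.9 0.2 0.6]
w 0.013024032161437594 [0.4251378  0.05503188 0.07599196]
0.14 [ 0.6  0.8 -2.2] [ 0.5679 -0.1392  0.1399]
0.134 [-0.4  0.5 -2.5] [ 0.5678 -0.1392  0.1337]
0.13 [ 0.3  0.8 -2.2] [ 0.5678 -0.1392  0.1298]
0.128 [ 0.2 -0.6 -3.3] [ 0.5682 -0.1393  0.1281]
0.127 [-3.2  0.9  8.4] [ 0.5682 -0.1393  0.128 ]
0 [[639, 32], [414, 53], [401, 60], [404, 206], [412, 217], [639, 199], [639, 135], [602, 144], [460, 154], [460, 122], [466, 117], [615, 104], [621, 114], [639, 115]]
0 [[639, 29], [416, 49], [400, 57], [403, 204], [411, 215], [639, 198], [639, 134], [460, 152], [460, 117], [616, 101], [622, 103], [622, 111], [639, 112]]
1 [[482, 27], [215, 52], [239, 216], [475, 198]]
1 [[483, 27], [215, 50], [238, 214], [475, 197]]
70.5833
```

View pics/m1.png

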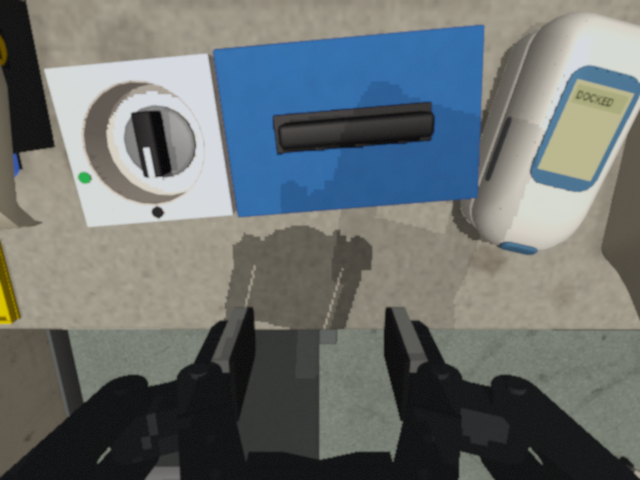

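```bash
python3 - <<'E'
from h import *
import pickle
for n in("d","m"):
    v=[pickle.load(open(f"{n}{i}.pkl","rb")) for i in(0,1)]
    q=[cv2.approxPolyDP(v[1].blobs(*BLUE)[0],4,True)[:,0] for _ in[0]][0]
    w=[v[1].at(u,.1)[:2] for u in q]; print(n,np.round(w,4).tolist())
    b=[cen(c) for c in v[1].blobs((50,100,80),(80,255,255),30)][:2]; print("green",b,[v[1].at(u,.092).round(4) for u in b])
    # cover seam heights: triangulate the top edge corner near block
a=[pickle.load(open(f"m{i}.pkl","rb")) for i in(0,1)]
print(tri((a[0],(416,49)),(a[1],(215,50))),tri((a[0],(411,215)),(a[1],(238,214))))
a=[pickle.load(open(f"d{i}.pkl","rb")) for i in(0,1)]
print(tri((a[0],(414,53)),(a[1],(215,52))),tri((a[0],(412,217)),(a[1],(239,216))))
E
```

```text
d [[0.6267, -0.2156], [0.613, -0.0549], [0.5099, -0.0632], [0.5227, -0.2241]]
green [array([ 84.06181015, 177.3995585 ])] [array([0.5351, 0.0434, 0.092 ])]
m [[0.6265, -0.2162], [0.614, -0.055], [0.5113, -0.0626], [0.5233, -0.2239]]
green [array([ 84.04793028, 177.33769063])] [array([0.5351, 0.0433, 0.092 ])]
(array([ 0.6133308 , -0.05670219,  0.10730984]), np.float64(0.00023955921481419502)) (array([ 0.51090793, -0.0625583 ,  0.09995044]), np.float64(0.0003209022467146862))
(array([ 0.61264435, -0.05582668,  0.10410929]), np.float64(0.00014923111310068905)) (array([ 0.50959494, -0.06304033,  0.09935985]), np.float64(0.00015290504215340842))
```

```bash
python3 - <<'E'
from h import *
x,y=.5564,-.0012
manip.command_gripper(.036,30)
manip.move_to([x,y,.19],ori(184)); manip.servo_line([x,y,.094],rate=.08); print(manip.get_contact_force().round(1))
manip.command_gripper(0); print(manip.get_width())
for a in(165,145,130,116): manip.servo_line([x,y,.094],ori(a),rate=.1)
print(manip.get_torque().round(2)); manip.command_gripper(.036); manip.servo_line([x,y,.19],rate=.12)
import pickle
for i,yy in enumerate((0,-.12)):
    manip.move_to([.5,yy,.25],ori(0)); manip.hold(.3); v=View("wrist",f"n{i}"); pickle.dump(v,open(f"n{i}.pkl","wb"))
print(cv2.approxPolyDP(v.blobs(*BLUE)[0],4,True)[:,0].tolist(),manip.get_time())
s=View("side","s1")
cv2.imwrite("pics/n.png",np.hstack([cv2.imread("pics/n1.png")[:330,:500],cv2.resize(cv2.imread("pics/s1.png")[140:360,220:420],(300,330))]))
E
```

```text
[-0.4  0.4 -0.4]
0.01354469513036345
[-1.19  0.38 -0.08]
[[482, 26], [215, 50], [238, 214], [476, 197]] 81.15
```

View pics/n.png

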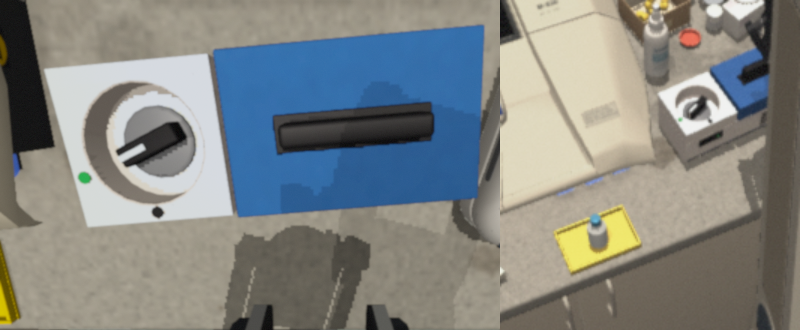

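```bash
python3 -c "
from rig import manip
print(manip.sign_off(),manip.get_time())"
```

```text
the job is handed in; nothing more can be done
the job is handed in; nothing more can be done
```

I handed the job in at about 81 s of robot time: the warm bottle is upright on the tray, all three cold bottles are in the warmer, the cover is back in the rim, and the dial reads about 1.18 rad, close to the green dot. These are my own camera and force readings; the sign-off returned no verdict.

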